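Seat a vial stopper in the guarded lever press

ROBOT

A 6-joint arm with a two-finger parallel gripper is mounted at the origin on a cart in front of the work surface, level with it; the furniture and walls round the work are solid. World frame = base frame: x ahead of the robot, y to its left, z up, the work surface at z = 0. Lengths are in m, angles in rad, forces in N, time in s.
With the tool pointing down it reaches from about 0.3 to 0.85 m from the base axis. Payload 4.2 kg.
Tool frame: the origin (TCP) lies at the very end of the fingers, on their centre line; the grasp point (between the pads) lies 19 mm behind it; z points along the fingers, y is the line along which they close (so a half turn about z gives the same grasp; the last joint's range is limited). The gripper opens to 91 mm and grips with 3 to 60 N. Pads are 32 mm wide; open, the fingers measure 118 mm over their backs; the gripper's body (76 mm by 178 mm) begins 60 mm behind the grasp point.
Start: joints at [1.203, 0.32, 1.565, -0, 1.257, -0.02], TCP at [0.196, 0.541, 0.214] pointing down, gripper open.
Joint ranges: [-3.11, 3.11], [-0.84, 2.01], [0.21, 2.61], [-1.34, 4.49], [0.05, 2.63], [-2.56, 2.56]. Speed limits (rad/s): [2.57, 2.57, 3.14, 3.14, 3.14, 3.14].

INTERFACE

Orientations are given as a unit quaternion [x, y, z, w].
In Python, from cell import robot, get_image, calibration, spotter gives the robot as it stands. The module is installed in compiled form; this text tells all that it offers.
- The arm moves only by the shell command python3 -m creep 'ROWS' [FORCE]. ROWS is a JSON object of lists of equal length, an entry for each row: "dp": the shift along the tool's x, y, z each as a share of 0.03 m, from -1 to 1, a list of three; "twist": the turn, a rotation vector about the tool's x, y, z each as a share of 0.08 rad, from -1 to 1, a list of three; "claw": the finger opening in mm, from 0 to 91.2. In form: {"dp": [[tx, ty, tz], ...], "twist": [[ax, ay, az], ...], "claw": [claw, ...]}. A call has 1 to 20 rows; each row shifts and turns the commanded pose from where the row before left it, along the tool's axes as they then stand; what a row does not reach is not made up. A row lasts 1/8 s, in which the tool goes at most 62.5 mm and 10.7 degrees, less where a joint would pass 70% of its speed; a pose out of reach is approached as far as the arm can. A call with a number of a shift or a turn outside -1 to 1 is refused whole. A call with a gripper value outside its range is refused whole. The fingers move at their own pace and stop on an object; FORCE is the grip in N (left out, the last holds). Time passes only in rows, so rows that do not move let the fingers close. It gives the time, the measured TCP pose, the force, the opening and the grip force at its end, in the units of the state.
- robot.get_state(): the state, without advancing time (a new reading comes with each control period).
- get_image(name): name is "side" or "top" or "wrist"; returns the picture (420x560x3 uint8, red, green, blue); there is no depth.
- calibration(name): a dict with "fx", "fy", "cx", "cy" (pixels), "k1" (the pictures are not rectified: a ray, as slopes to the right and down, at radius r is drawn at 1 + k1 r^2 times it, then the intrinsics apply), "rvec" (rotation vector, rad) and "tvec" (3), from world to camera coordinates, as OpenCV has them. Camera axes: x right, y down, z forward; pixel columns grow to the right and rows downward; lengths in m; the calibration is good to about 2 mm. A picture is of the moment at which its call begins: read the wrist's pose just before it. calibration takes no time and is no camera call; for the wrist camera it gives the pose at the moment of the call.
- robot.job_done(): hands the job in; it is judged then, once.
Trained networks look in the newest picture that a camera, given by its name, has taken for a name from the list of things; names that differ only in an ending like _2 or _b are one class to them, and where a whole thing is asked for, a point or a joint stands for the part that bears it (a point fixed in the world has none). Each returns a list of dicts, best first, with "confidence" (0 to 1); they miss things now and then, are a little off and sometimes report something else, mostly with a low value. They report only what shows in the picture. A call takes as long as a camera call.
- spotter.find_in(camera, thing): "at" ([x, y, z] in m, in world coordinates, good to about 4 mm: the middle of the surface that is visible of it).
- spotter.masks_of(camera, thing): "pixels" (420x560 bool, what is visible of it).
- spotter.tip_of(camera, thing): "at" ([x, y, z] in m, in world coordinates, good to about 4 mm: a listed point, or the origin of a listed thing).
The state is a dict: "time": time; "q": joint angles; "joint_velocities": joint speeds; "effort": joint torques, N m; "ee_pos": TCP position; "ee_rot": TCP orientation; "contact_force": force on the tool from outside, world axes, zero at the start; "wrist_torque": the same for the moment, N m; "grip_width": finger opening in m; "gripper_force": force on a finger pad.
Only numpy, scipy, OpenCV 4.12 (cv2) and the standard library are available. Lean on these libraries where they do the work, as an engineer would, in place of code of your own. Each camera call takes 0.05 s, during which the arm holds its last target. There are 200 camera calls.

TASK

Finish stoppering the vial in the bench press: push the carriage by its upright end plate until it is fully home and the vial stands under the ram. Then reach down through the window in the top of the guard and press the lever's pad until the stopper is fully seated; let the lever come all the way back up and leave the carriage home. Lift nothing, do not touch the guard, the vial or its stopper, and leave the other things on the bench as they stand.

Things in the scene. Friction and masses are not known exactly. Their poses are not given: they have to be found in the camera images.
- press: Grey lever press fixed to the bench. Origin on the bench top (z = 0) below the ram's axis; its y axis points along the carriage's track towards the loading side (roughly to the robot's left), its x axis from the lever's pad back to the pivot (roughly away from the robot), z up. Base 290 x 146 x 16 mm, x -165 to +125, y -73 to +73 mm. A loading bed 86 mm wide and 28 mm high with its guides runs on to y = +155 mm.
- guard: Guard over the press, not to be touched: aluminium top plate 290 x 140 mm, 3 mm thick, upper face 216 mm above the bench, on four corner posts with clear panels in front and at both sides (below 115 mm the left side is open for the carriage). x -165 to +125, y -70 to +70 mm in the press's frame. Its origin and axes are those of the press.
- window (a point): Centre of the window in the guard's top plate, at the plate's upper face (216 mm above the bench), at x = -105 mm, y = 0 in the press's frame. The opening is 66 mm along the press's x and 84 mm along its y; a rolled rim stands 2 mm proud of the plate and takes 2 mm off each side. Axes as the press's.
- lever_pad (a point): Centre of the top face of the lever's black finger pad, 42 x 42 mm, straight below the window: 13 mm below the guard's upper face with the lever up, about 40 mm below it with the lever fully down (it sinks 27 mm almost straight down and moves with the lever). The lever bar, 20 mm wide, runs back from the pad to the pivot 195 mm away.
- lever (a joint): Lever, rad: 0 up (rest), 0.14 fully down at its stop. A spring returns it when it is let go. Pressing the pad takes about 2 to 4 N idle and 5 to 9 N while the stopper moves in; it drives the ram down 9 mm per 0.1 rad; the ram meets the raised stopper after about 4 mm.
- carriage (a joint): Carriage along its track, m: 0 fully drawn out (vial 105 mm to the loading side of the ram), 0.105 fully home against its stop with the vial under the ram. It starts at 0. It grows as the carriage moves along the press's -y and takes about 2.5 N to move; it stays where it is left.
- push_plate (a point): Centre of the outer face of the carriage's upright aluminium end plate, the face that looks along the press's +y, 48 mm above the bench; it moves with the carriage. The plate is 64 mm wide (press's x), 62 mm high (17 to 79 mm above the bench) and 8 mm thick. Outside it there is only bare bench; fully home it stands 93 mm outside the guard's side.
- vial: Clear glass vial with a grey rubber stopper half in, standing in the ring-shaped nest of the carriage: 30 mm diameter, 55 mm high without the stopper. Origin at the centre of its underside, 30 mm above the bench; z up.
- stopper (a joint): Stopper in the vial's neck, m: 0 raised, 0.008 fully seated (flange on the glass). It starts between 0 and 0.0015 and stays where it is pressed.
- nest (a point): Centre of the floor of the carriage's nest, 30 mm above the bench; the nest is a ring 43 mm outside and 14 mm high.
- done_vial_a: Finished vial, 30 mm diameter, 59 mm high, stopper flush, a bystander that stands loose on the bench on the robot's side of the carriage's track. Origin under its centre.
- done_vial_b: Finished vial like the other, a bystander to the right of the press. Origin under its centre.
- foil_flask: Small flask wrapped in foil, 70 mm wide, 78 mm high, a bystander to the right of the press. Origin under its centre.
- petri_dish: Covered petri dish, 91 mm wide, 17 mm high, a bystander at the front left. Origin under its centre.
- tweezers: Blue tweezers 122 mm long, lying flat at the front right, a bystander. Origin under the middle.

How it is judged:
On the way, in this order (a step that is already met when the one before it is completed fails the run):
1. the carriage is fully home with the vial in its nest, its stopper still raised (value of joint carriage above 0.102 m and horizontal distance between vial and nest below 0.004 m and value of joint stopper below 0.004 m), for 0.1 s.
2. the fingers press the lever down and the stopper is fully seated (value of joint stopper above 0.0072 m and value of joint lever above 0.11 rad and contact force between the fingers and lever above 0.5 N and value of joint carriage above 0.102 m), for 0.1 s.
At the end, for the whole second after the job is handed in: Stopper seated to within 0.8 mm of fully in, lever back up (below 0.02 rad), carriage within 3 mm of fully home, vial upright and at rest in the nest (within 4 mm of its centre), nothing touched by the robot (value of joint stopper above 0.0072 m and value of joint lever below 0.02 rad and value of joint carriage above 0.102 m and horizontal distance between vial and nest below 0.004 m and angle between vial's own z axis and vertical below 0.1 rad and linear speed of vial below 0.02 m/s).
It fails at once if the robot touches the guard (contact force between any of the fingers, the arm and guard above 0.5 N).
It fails at once if the robot touches the vial or its stopper (contact force between any of the fingers, the arm and vial above 0.5 N).
It fails at once if the vial is lifted or tipped (height (world z) of vial above 0.04 m or angle between vial's own z axis and vertical above 0.25 rad).
It fails at once if a bystander is moved by more than 20 mm, or lifted (distance of any of done_vial_a, done_vial_b, foil_flask, petri_dish, tweezers from where it was at the start of the episode above 0.02 m).
It also fails if it takes over 51 s, if anything falls off the work surface, if the arm or the gripper's body presses on something with over 40 N, if the wrist force passes 120 N, or if a joint passes its speed limit or range.

## Working session

There is one attempt and no reset: what is moved stays moved. The work goes in short steps, Python scripts to look and compute and a shell command to move; the robot and the scene stay as the last step left them, time stands still between calls to the robot, and variables do not carry over. Pictures are saved under pics/ and viewed, at most 10 in all, crops included, and the job is handed in when it is done.

```bash
mkdir -p pics; python3 - <<'E'
from cell import robot,get_image,calibration,spotter
import cv2,numpy as np
s=robot.get_state();print(s['time'],np.round(s['ee_pos'],4),np.round(s['ee_rot'],4),s['grip_width'])
ims=[]
for c in('top','side'):
    im=get_image(c);cv2.imwrite(f'pics/{c}0.png',im[:,:,::-1])
    for t in('push_plate','window','lever_pad','press','nest','vial','done_vial_a','petri_dish','foil_flask','tweezers'):
        print(c,t,[(np.round(d['at'],3).tolist(),round(d['confidence'],2)) for d in spotter.tip_of(c,t)][:3])
print(robot.get_state()['time'])
E
```

```text
0.0 [0.1958 0.5401 0.2131] [ 1.730e-01  9.849e-01 -9.000e-04 -2.000e-04] 0.09105921256099672
top push_plate [([0.496, 0.092, -0.006], 0.71), ([0.628, 0.195, 0.046], 0.69)]
top window [([0.494, -0.061, 0.215], 0.92)]
top lever_pad [([0.493, -0.057, 0.201], 0.88)]
top press [([0.596, -0.071, -0.003], 0.77)]
top nest [([0.609, 0.034, 0.029], 0.56)]
top vial [([0.613, 0.035, 0.03], 0.67), ([0.664, -0.248, -0.001], 0.62)]
top done_vial_a [([0.496, 0.093, -0.006], 0.68), ([0.49, -0.194, 0.004], 0.62)]
top petri_dish [([0.45, 0.275, -0.004], 0.85)]
top foil_flask [([0.666, -0.248, -0.001], 0.97)]
top tweezers [([0.372, -0.316, 0.0], 0.63)]
side push_plate [([0.627, 0.194, 0.049], 0.6), ([0.497, 0.094, 0.001], 0.27)]
side window [([0.495, -0.058, 0.216], 0.84)]
side lever_pad [([0.496, -0.058, 0.202], 0.47)]
side press [([0.596, -0.074, 0.001], 0.57)]
side nest [([0.61, 0.032, 0.032], 0.62), ([0.606, 0.036, 0.03], 0.21)]
side vial [([0.608, 0.034, 0.03], 0.52)]
side done_vial_a [([0.499, 0.098, -0.0], 0.77)]
side petri_dish [([0.449, 0.271, -0.002], 0.78)]
side foil_flask [([0.666, -0.245, 0.003], 0.95)]
side tweezers [([0.369, -0.319, 0.001], 0.41)]
1.1
```

View pictures.

View pics/top0.png

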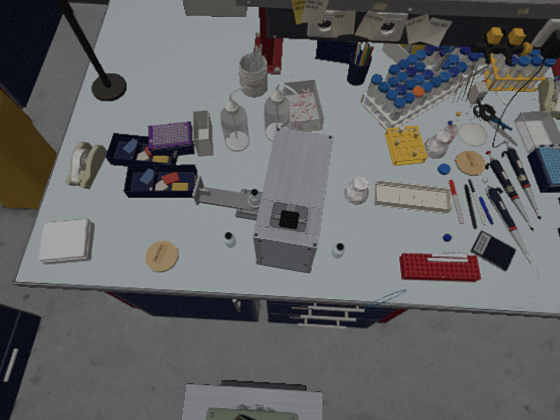

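View pics/side0.png

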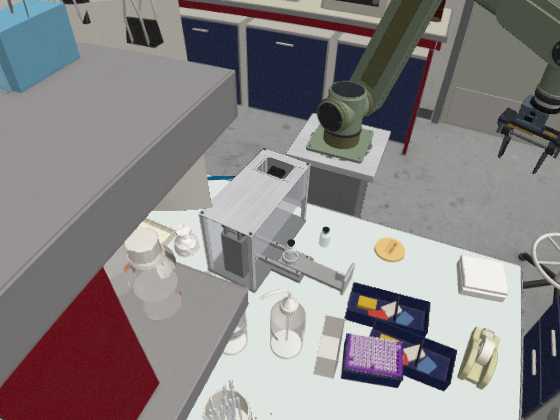

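```bash
cat > h.py <<'E'
from cell import robot,get_image,calibration,spotter
import cv2,numpy as np
from scipy.spatial.transform import Rotation as R
def proj(c,P):
    k=calibration(c);P=np.atleast_2d(P)@R.from_rotvec(np.ravel(k['rvec'])).as_matrix().T+np.ravel(k['tvec'])
    s=P[:,:2]/P[:,2:];s=s*(1+k['k1']*(s**2).sum(1,keepdims=True))
    return s*[k['fx'],k['fy']]+[k['cx'],k['cy']]
O=np.array([.597,-.072,0]);yaw=-0.114
M=R.from_euler('z',yaw).as_matrix()
def W(p): return O+np.asarray(p,float)@M.T   # press -> world
E
python3 - <<'E'
from h import *
out=[]
for c,(x0,y0,w,h) in {'top':(120,120,220,165),'side':(200,130,220,200)}.items():
    im=cv2.imread(f'pics/{c}0.png')[y0:y0+h,x0:x0+w];im=cv2.resize(im,None,fx=2.7 if c=='top' else 2.7,fy=2.7,interpolation=3)
    def L(ps,col):
        q=((proj(c,W(ps))-[x0,y0])*2.7).astype(int);cv2.polylines(im,[q.reshape(-1,1,2)],True,col,1)
    L([[-.165,-.07,.216],[.125,-.07,.216],[.125,.07,.216],[-.165,.07,.216]],(0,0,255))
    L([[-.138,-.042,.216],[-.072,-.042,.216],[-.072,.042,.216],[-.138,.042,.216]],(0,0,255))
    L([[-.032,.268,.017],[.032,.268,.017],[.032,.268,.079],[-.032,.268,.079]],(0,255,0))
    L([[-.032,.29,.0],[.032,.29,.0],[.032,.32,.0],[-.032,.32,.0]],(255,0,255))
    cv2.imwrite(f'pics/{c}1.png',im)
E
```

```text
(no output)
```

View pics/top1.png

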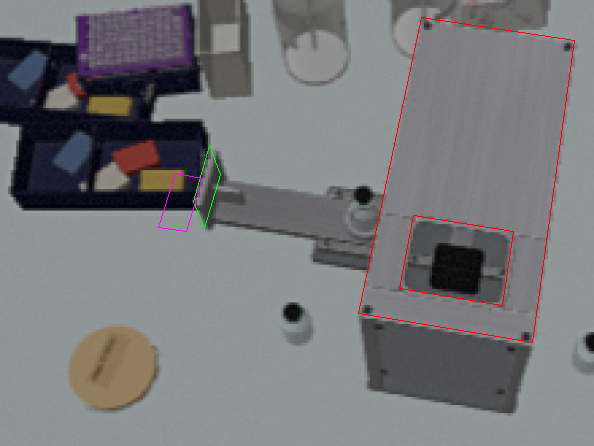

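View pics/side1.png

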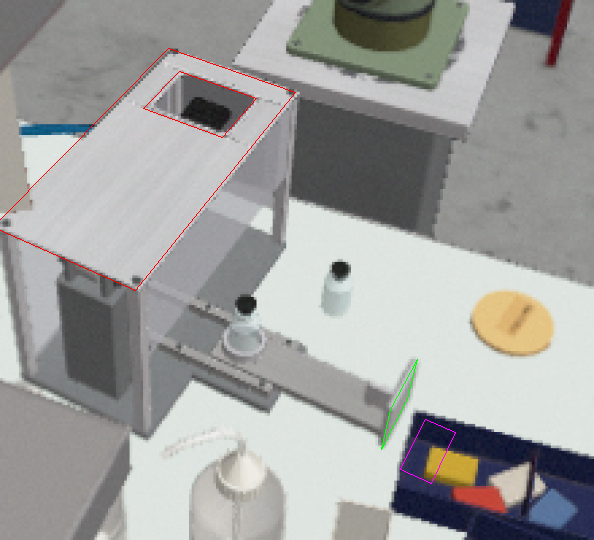

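```bash
python3 - <<'E'
from h import *
def ray(c,px):
    k=calibration(c);K=np.array([[k['fx'],0,k['cx']],[0,k['fy'],k['cy']],[0,0,1]])
    n=cv2.undistortPoints(np.array([[px]],float),K,np.array([k['k1'],0,0,0.]))[0,0]
    Rm=R.from_rotvec(np.ravel(k['rvec'])).as_matrix();t=np.ravel(k['tvec'])
    return -Rm.T@t, Rm.T@np.array([*n,1])
def tri(a,b):
    (o1,d1),(o2,d2)=ray('top',a),ray('side',b)
    s=np.linalg.lstsq(np.stack([d1,-d2],1),o2-o1,rcond=None)[0]
    p,q=o1+s[0]*d1,o2+s[1]*d2; return (p+q)/2,np.linalg.norm(p-q)
T=lambda x,y:(120+x/2.7,120+y/2.7);S=lambda x,y:(200+x/2.7,130+y/2.7)
for n,a,b in(('far',T(208,122),S(397,508)),('near',T(208,205),S(415,412))):
    p,e=tri(a,b);print(n,p.round(3),round(e,4),'press',((p-O)@M).round(3))
# same image points on assumed heights
for c,px in(('side',S(397,508)),('side',S(415,412)),('top',T(208,122)),('top',T(18,208))):
    o,d=ray(c,px)
    for z in(0,.03,.05):p=o+d*(z-o[2])/d[2];print(c,z,p.round(3),((p-O)@M).round(3))
E
```

```text
far [0.717 0.216 0.022] 0.0102 press [0.087 0.3   0.022]
near [0.617 0.202 0.027] 0.0137 press [-0.012  0.275  0.027]
side 0 [0.702 0.22  0.   ] [0.071 0.302 0.   ]
side 0.03 [0.721 0.221 0.03 ] [0.09  0.305 0.03 ]
side 0.05 [0.733 0.222 0.05 ] [0.102 0.307 0.05 ]
side 0 [0.594 0.208 0.   ] [-0.035  0.278  0.   ]
side 0.03 [0.617 0.209 0.03 ] [-0.013  0.282  0.03 ]
side 0.05 [0.632 0.21  0.05 ] [0.002 0.284 0.05 ]
top 0 [0.731 0.217 0.   ] [0.1   0.302 0.   ]
top 0.03 [0.714 0.209 0.03 ] [0.084 0.292 0.03 ]
top 0.05 [0.702 0.204 0.05 ] [0.073 0.286 0.05 ]
top 0 [0.614 0.4   0.   ] [-0.036  0.471  0.   ]
top 0.03 [0.601 0.387 0.03 ] [-0.048  0.456  0.03 ]
top 0.05 [0.592 0.378 0.05 ] [-0.056  0.447  0.05 ]
```

```bash
python3 -m creep '{"dp":[[0,0,0],[0,0,0],[0,0,0],[0,0,0],[0,0,0],[0,0,0],[0,0,0],[0,0,0],[0,0,0],[0,0,0],[0,0,0],[0,0,0],[0,0,0],[0,0,0],[0,0,0],[0,0,0],[0,0,0]],"twist":[[0,0,0.983],[0,0,0.983],[0,0,0.983],[0,0,0.983],[0,0,0.983],[0,0,0.983],[0,0,0.983],[0,0,0.983],[0,0,0.983],[0,0,0.983],[0,0,0.983],[0,0,0.983],[0,0,0.983],[0,0,0.983],[0,0,0.983],[0,0,0.983],[0,0,0.983]],"claw":[0,0,0,0,0,0,0,0,0,0,0,0,0,0,0,0,0]}'
python3 -m creep '{"dp":[[-0.5,0.96,0],[-0.5,0.96,0],[-0.5,0.96,0],[-0.5,0.96,0],[-0.5,0.96,0],[-0.5,0.96,0],[-0.5,0.96,0],[-0.5,0.96,0],[-0.5,0.96,0],[-0.5,0.96,0],[-0.5,0.96,0],[-0.5,0.96,0],[-0.5,0.96,0],[-0.5,0.96,0],[-0.5,0.96,0],[-0.5,0.96,0],[0,0,0]],"twist":[[0,0,0],[0,0,0],[0,0,0],[0,0,0],[0,0,0],[0,0,0],[0,0,0],[0,0,0],[0,0,0],[0,0,0],[0,0,0],[0,0,0],[0,0,0],[0,0,0],[0,0,0],[0,0,0],[0,0,0]],"claw":[0,0,0,0,0,0,0,0,0,0,0,0,0,0,0,0,0]}'
cat >> h.py <<'E'
def st():
    s=robot.get_state();Rt=R.from_quat(s['ee_rot']).as_matrix()
    print('t',round(s['time'],2),'tcp',np.round(s['ee_pos'],4),'press',((s['ee_pos']-O)@M).round(4),'tool in press x,y,z:',(M.T@Rt).T.round(3).tolist(),'F press',(s['contact_force']@M).round(2),s['grip_width'].__round__(4))
    return s
E
python3 - <<'E'
from h import *
st()
im=get_image('wrist');cv2.imwrite('pics/w1.png',cv2.resize(im[:,:,::-1],None,fx=1.4,fy=1.4))
for t in ('push_plate','nest'):print(t,[(np.round((np.array(d['at'])-O)@M,3).tolist(),round(d['confidence'],2)) for d in spotter.tip_of('wrist',t)][:3])
E
```

```text
time: 3.22
ee_pos: [0.196, 0.5406, 0.214]
ee_rot: [0.747, 0.665, 0.0, -0.0]
contact_force: [0.4, 0.5, -0.5]
grip_width: 0.0004
gripper_force: 0.0
time: 5.35
ee_pos: [0.628, 0.2483, 0.2133]
ee_rot: [0.747, 0.665, -0.0, 0.0]
contact_force: [0.1, -0.4, -0.7]
grip_width: 0.0004
gripper_force: 0.0
t 5.35 tcp [0.628  0.2483 0.2133] press [-0.0057  0.3218  0.2133] tool in press x,y,z: [[0.002, 1.0, -0.0], [1.0, -0.002, -0.0], [-0.0, -0.0, -1.0]] F press [ 0.17 -0.4  -0.75] 0.0004
push_plate [([-0.003, 0.269, 0.047], 0.65)]
nest [([0.001, 0.104, 0.029], 0.89)]
```

View pics/w1.png

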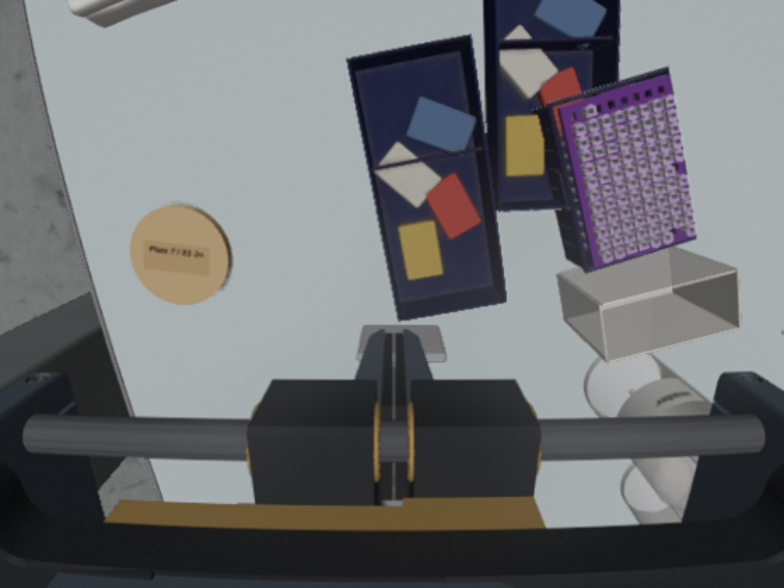

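```bash
python3 -m creep '{"dp":[[0,0,1],[0,0,1],[0,0,1],[0,0,1],[0,0,0.9],[0,0,0.35],[0,0,0]],"twist":[[0,0,0],[0,0,0],[0,0,0],[0,0,0],[0,0,0],[0,0,0],[0,0,0]],"claw":[0,0,0,0,0,0,0]}'; python3 -c "
from h import *;st()"; python3 -m creep '{"dp":[[-0.5,0,0],[-0.5,0,0],[-0.3,0,0],[-0.3,0,0],[-0.3,0,0],[-0.3,0,0],[-0.3,0,0],[-0.3,0,0]],"twist":[[0,0,0],[0,0,0],[0,0,0],[0,0,0],[0,0,0],[0,0,0],[0,0,0],[0,0,0]],"claw":[0,0,0,0,0,0,0,0]}'; python3 -c "
from h import *;st()"
```

```text
time: 6.38
ee_pos: [0.6259, 0.2503, 0.0564]
ee_rot: [0.746, 0.666, -0.0, -0.0]
contact_force: [0.3, 0.4, 0.6]
grip_width: 0.0005
gripper_force: 0.0
t 6.38 tcp [0.6259 0.2503 0.0564] press [-0.0079  0.3235  0.0564] tool in press x,y,z: [[-0.001, 1.0, -0.0], [1.0, 0.001, -0.001], [-0.001, -0.0, -1.0]] F press [0.23 0.39 0.61] 0.0005
time: 7.38
ee_pos: [0.6172, 0.1658, 0.0565]
ee_rot: [0.746, 0.666, 0.0, 0.0]
contact_force: [1.1, 3.2, 2.4]
grip_width: 0.0008
gripper_force: 1.5
t 7.38 tcp [0.6172 0.1658 0.0565] press [-0.007   0.2386  0.0565] tool in press x,y,z: [[-0.0, 1.0, 0.0], [1.0, 0.0, 0.001], [0.001, 0.0, -1.0]] F press [0.71 3.29 2.41] 0.0008
```

```bash
python3 -m creep '{"dp":[[-0.3,0,0],[-0.3,0,0],[-0.3,0,0],[-0.3,0,0],[-0.3,0,0],[-0.15,0,0],[-0.1,0,0]],"twist":[[0,0,0],[0,0,0],[0,0,0],[0,0,0],[0,0,0],[0,0,0],[0,0,0]],"claw":[0,0,0,0,0,0,0]}'; python3 -c "
from h import *;st()"; python3 -m creep '{"dp":[[-0.1,0,0],[-0.1,0,0]],"twist":[[0,0,0],[0,0,0]],"claw":[0,0]}';  python3 -c "
from h import *;st()
get_image('top');get_image('side')
for c in('top','side'):
  for t in('nest','push_plate'):print(c,t,[(np.round((np.array(d['at'])-O)@M,3).tolist(),round(d['confidence'],2)) for d in spotter.tip_of(c,t)][:3])"
```

```text
time: 8.25
ee_pos: [0.611, 0.1139, 0.0564]
ee_rot: [0.746, 0.666, -0.0, -0.0]
contact_force: [0.9, 2.3, 1.5]
grip_width: 0.0006
gripper_force: 1.3
t 8.25 tcp [0.611  0.1139 0.0564] press [-0.0073  0.1863  0.0564] tool in press x,y,z: [[0.0, 1.0, 0.0], [1.0, -0.0, -0.0], [-0.0, 0.0, -1.0]] F press [0.62 2.35 1.47] 0.0006
time: 8.5
ee_pos: [0.6105, 0.1098, 0.0565]
ee_rot: [0.747, 0.665, 0.001, -0.001]
contact_force: [1.4, 12.3, 0.2]
grip_width: -0.0
gripper_force: 6.1
t 8.5 tcp [0.6105 0.1098 0.0565] press [-0.0072  0.1821  0.0565] tool in press x,y,z: [[0.001, 1.0, 0.004], [1.0, -0.001, 0.0], [0.0, 0.004, -1.0]] F press [-1.000e-02  1.238e+01  2.400e-01] -0.0
top nest [([0.001, 0.0, 0.03], 0.97)]
top push_plate [([0.001, 0.166, 0.045], 0.96)]
side nest [([0.004, 0.002, 0.033], 0.63), ([-0.001, 0.164, 0.049], 0.25)]
side push_plate [([-0.002, 0.165, 0.048], 0.97)]
```

```bash
python3 -m creep '{"dp":[[0.5,0,0],[0.6,0,0],[0,0,-1],[0,0,-1],[0,0,-1],[0,0,-1],[0,0,-1],[0,0,-1],[0,0,-1],[0,0,-0.2],[-0.9,-0.4,0],[-0.9,-0.4,0],[-0.9,-0.4,0],[-0.9,-0.4,0],[-0.9,-0.4,0],[-0.9,-0.4,0],[-0.9,-0.4,0],[-0.8,-0.4,0],[0,0,0]],"twist":[[0,0,0],[0,0,0],[0,0,0],[0,0,0],[0,0,0],[0,0,0],[0,0,0],[0,0,0],[0,0,0],[0,0,0],[0,0,0],[0,0,0],[0,0,0],[0,0,0],[0,0,0],[0,0,0],[0,0,0],[0,0,0],[0,0,0]],"claw":[0,0,0,0,0,0,0,0,0,0,0,0,0,0,0,0,0,0,0]}'; python3 - <<'E'
from h import *
st()
for c in('wrist','top','side'):
  im=get_image(c)
  if c=='wrist':
    im=np.ascontiguousarray(im[:,:,::-1])
    for w,z in(((.066,.084),.216),((.042,.042),.203)):
        q=proj(c,W([[-.105+a*w[0]/2,b*w[1]/2,z] for a,b in((1,1),(1,-1),(-1,-1),(-1,1))]))
        cv2.polylines(im,[q.astype(int).reshape(-1,1,2)],True,(0,0,255),1)
    cv2.imwrite('pics/w2.png',cv2.resize(im,None,fx=1.4,fy=1.4))
  for t in('window','lever_pad','push_plate'):print(c,t,[(np.round((np.array(d['at'])-O)@M,3).tolist(),round(d['confidence'],2)) for d in spotter.tip_of(c,t)][:3])
E
```

```text
time: 11.18
ee_pos: [0.4932, -0.0603, 0.2713]
ee_rot: [0.747, 0.665, -0.001, -0.001]
contact_force: [0.2, 0.1, -0.2]
grip_width: 0.0001
gripper_force: 0.0
t 11.18 tcp [ 0.4932 -0.0603  0.2713] press [-1.044e-01 -2.000e-04  2.713e-01] tool in press x,y,z: [[0.002, 1.0, -0.0], [1.0, -0.002, -0.003], [-0.003, -0.0, -1.0]] F press [ 0.23  0.09 -0.19] 0.0001
wrist window []
wrist lever_pad [([-0.106, -0.002, 0.199], 0.56)]
wrist push_plate [([-0.002, 0.165, 0.044], 0.89)]
top window []
top lever_pad []
top push_plate []
side window [([-0.104, 0.002, 0.216], 0.65)]
side lever_pad [([-0.104, 0.006, 0.202], 0.46)]
side push_plate [([0.002, 0.168, 0.05], 0.67)]
```

View pics/w2.png

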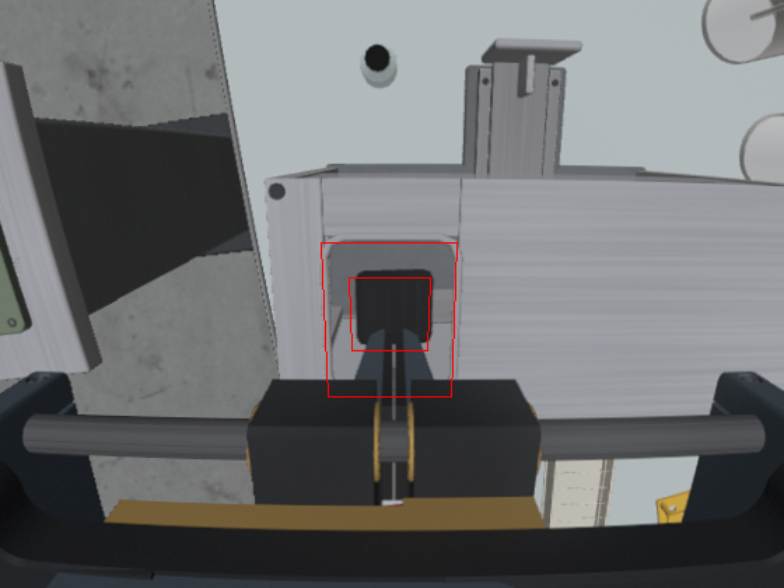

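```bash
python3 -m creep '{"dp":[[0.07,0.05,0.6],[0,0,0.8],[0,0,0.6],[0,0,0.3],[0,0,0.2],[0,0,0.2],[0,0,0.1],[0,0,0.1],[0,0,0.1],[0,0,0]],"twist":[[0,0,0],[0,0,0],[0,0,0],[0,0,0],[0,0,0],[0,0,0],[0,0,0],[0,0,0],[0,0,0],[0,0,0]],"claw":[0,0,0,0,0,0,0,0,0,0]}'; python3 -c "
from h import *;st()"; python3 -m creep '{"dp":[[0,0,0.1],[0,0,0.1],[0,0,0.1],[0,0,0]],"twist":[[0,0,0],[0,0,0],[0,0,0],[0,0,0]],"claw":[0,0,0,0]}';  python3 -c "
from h import *;st()"
```

```text
time: 13.02
ee_pos: [0.4956, -0.0577, 0.1833]
ee_rot: [0.746, 0.666, -0.0, -0.0]
contact_force: [-3.6, 0.6, 6.0]
grip_width: 0.0006
gripper_force: 3.1
t 13.03 tcp [ 0.4956 -0.0577  0.1833] press [-0.1023  0.0026  0.1833] tool in press x,y,z: [[-0.0, 1.0, 0.0], [1.0, 0.0, -0.001], [-0.001, 0.0, -1.0]] F press [-3.66  0.18  6.01] 0.0006
time: 13.52
ee_pos: [0.4954, -0.0577, 0.1766]
ee_rot: [0.746, 0.666, 0.0, 0.0]
contact_force: [-9.6, 1.5, 21.3]
grip_width: 0.0001
gripper_force: 10.3
t 13.53 tcp [ 0.4954 -0.0577  0.1766] press [-0.1025  0.0026  0.1766] tool in press x,y,z: [[-0.0, 1.0, -0.0], [1.0, 0.0, 0.0], [0.0, -0.0, -1.0]] F press [-9.7   0.35 21.28] 0.0001
```

```bash
python3 -m creep '{"dp":[[0,0,0.05],[0,0,0],[0,0,0]],"twist":[[0,0,0],[0,0,0],[0,0,0]],"claw":[0,0,0]}';  python3 -c "
from h import *;st()"; python3 -m creep '{"dp":[[0,0,-0.3],[0,0,-0.3],[0,0,-0.3],[0,0,-0.3],[0,0,-0.6],[0,0,-1],[0,0,-1],[0,0,-1],[0,0,-1],[0.9,-0.5,0],[0.9,-0.5,0],[0.9,-0.5,0],[0.9,-0.5,0],[0.9,-0.5,0],[0.9,-0.5,0],[0.9,-0.5,0],[0.9,-0.5,0],[0,0,0]],"twist":[[0,0,0],[0,0,0],[0,0,0],[0,0,0],[0,0,0],[0,0,0],[0,0,0],[0,0,0],[0,0,0],[0,0,0],[0,0,0],[0,0,0],[0,0,0],[0,0,0],[0,0,0],[0,0,0],[0,0,0],[0,0,0]],"claw":[0,0,0,0,0,0,0,0,0,0,0,0,0,0,0,0,0,0]}'; python3 - <<'E'
from h import *
st()
ims=[]
for c in('top','side'):
  im=get_image(c);q=proj(c,W([[-.02,.03,.13]]))[0].astype(int)
  cr=im[max(q[1]-70,0):q[1]+70,q[0]-95:q[0]+95,::-1];ims.append(cv2.resize(cr,(760,560))[:, 180:580] if 0 else cv2.resize(cr,(400,295)))
  for t in('lever_pad','push_plate','nest','vial'):print(c,t,[(np.round((np.array(d['at'])-O)@M,3).tolist(),round(d['confidence'],2)) for d in spotter.tip_of(c,t)][:2])
cv2.imwrite('pics/f.png',np.hstack(ims))
E
```

```text
time: 13.9
ee_pos: [0.4955, -0.0577, 0.1763]
ee_rot: [0.746, 0.666, 0.0, 0.0]
contact_force: [-11.5, 1.1, 27.3]
grip_width: 0.0006
gripper_force: 13.8
t 13.9 tcp [ 0.4955 -0.0577  0.1763] press [-0.1025  0.0026  0.1763] tool in press x,y,z: [[-0.0, 1.0, -0.0], [1.0, 0.0, 0.001], [0.001, -0.0, -1.0]] F press [-11.55  -0.17  27.3 ] 0.0006
time: 16.15
ee_pos: [0.4009, 0.1715, 0.3457]
ee_rot: [0.745, 0.667, -0.0, -0.0]
contact_force: [0.1, -0.1, -0.2]
grip_width: 0.0005
gripper_force: 0.0
t 16.15 tcp [0.4009 0.1715 0.3457] press [-0.2225  0.2196  0.3457] tool in press x,y,z: [[-0.003, 1.0, -0.0], [1.0, 0.003, -0.001], [-0.001, -0.0, -1.0]] F press [ 0.14 -0.09 -0.22] 0.0005
top lever_pad [([-0.106, 0.001, 0.202], 0.72)]
top push_plate [([-0.003, 0.164, 0.045], 0.58)]
top nest [([0.002, 0.002, 0.03], 0.8)]
top vial []
side lever_pad [([-0.103, 0.002, 0.203], 0.73)]
side push_plate [([-0.0, 0.162, 0.05], 0.7), ([-0.119, 0.154, -0.0], 0.34)]
side nest [([0.002, 0.001, 0.029], 0.97), ([-0.103, 0.002, 0.202], 0.36)]
side vial []
```

View pics/f.png

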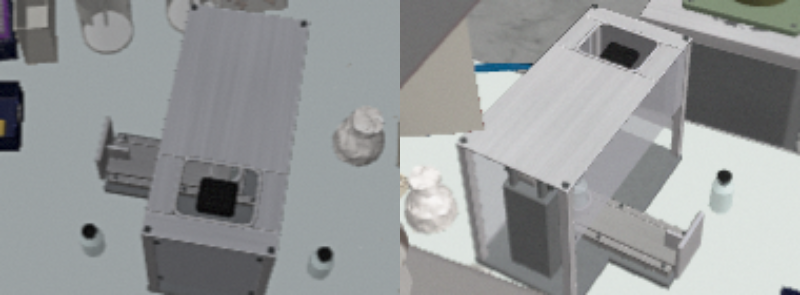

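The final pictures show the pad back up in the window, at (218,195) in the left half. The carriage is home with its plate at (105,150), and the bystanders haven't moved. I'm handing in.

```bash
python3 -c "
from cell import robot;print(robot.job_done())"
```

```text
the job is handed in; nothing more can be done
None
```

I pushed the carriage home, pressed the lever to its stop (27 N on the pad), let it come back up and handed the job in at about 16 s; the stopper itself was not visible in the final pictures, so its seating is inferred from the lever reaching its stop.

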